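Latch a clamp head onto its ball stand

ROBOT

A 6-joint arm with a two-finger parallel gripper is mounted at the origin on the work surface. World frame = base frame: x ahead of the robot, y to its left, z up, the work surface at z = 0. Lengths are in m, angles in degrees, forces in N, time in s.
With the tool pointing down it reaches from about 0.4 to 0.825 m from the base axis. Payload 7 kg.
Tool frame: the origin (TCP) lies midway between the tips of the shut fingers; the grasp point (between the pads) lies 19 mm behind it; z points along the fingers, y is the line along which they close (so a half turn about z gives the same grasp; the last joint's range is limited). The gripper opens to 88 mm and grips with 3 to 60 N. Pads are 19 mm wide; open, the fingers measure 130 mm over their backs; the gripper's body (78 mm by 193 mm) begins 47 mm behind the grasp point.
Start: joints at [83.887, 20.546, 0.682, 0, -70.136, -16.507], TCP at [0.26, 0.623, 0.227] pointing down, gripper open.
Joint ranges: [-176.03, 176.03], [-82.01, 121.73], [-58.28, 71.71], [-173.87, 95.51], [-174.79, -0.11], [-173.66, 173.66]. Speed limits (degrees/s): [136.94, 136.94, 172.46, 180, 180, 180].

INTERFACE

Orientations are given as [roll, pitch, yaw] about the fixed x, y, z axes, in that order (R = Rz(yaw) Ry(pitch) Rx(roll)).
In Python, from plant import r gives the robot as it stands.
- The arm moves only by the tool drive_tool, never from a script. Its argument "commands" is a list of rows, each an object of numbers: "hand": the closure, from 0 (fully open) to 1 (shut); "tx", "ty", "tz": the shift along the world's x, y, z scaled (see below); "turn": the turn about the world's z scaled (see below). A call has 1 to 10 rows; each row is the pose to reach, as a shift and turn from the pose commanded when the call began; what a row does not reach only later rows make up. The controller multiplies each number of a shift by 0.6 m and each number of a turn by 90 degrees. A row lasts 1/10 s, in which the tool goes at most 50 mm and 8.59 degrees, less where a joint would pass 70% of its speed; a pose out of reach is approached as far as the arm can. A call with a number of a shift or a turn outside -1 to 1 is refused whole. A call with a gripper value outside its range is refused whole. The fingers move at their own pace and stop on an object; "grip_force" is the grip in N (left out, the last holds). Time passes only in rows, so rows that repeat a pose let the fingers close. It gives the time, the measured TCP pose, the force, the opening and the grip force at its end, in the units of the state.
- r.get_state(): the state, without advancing time (a new reading comes with each control period).
- r.capture(name): name is "scene" or "top" or "wrist"; returns a dict with "frame" (480x640x3 uint8, red, green, blue), "fx", "fy", "cx", "cy" (pixels), "world_from_camera" (4x4, takes a point from camera to world coordinates); the wrist camera has in their place "T_tool_cam" (4x4, takes a point from camera to tool coordinates, whose origin is the TCP and whose axes are the flange's). Camera axes: x right, y down, z forward; pixel columns grow to the right and rows downward; lengths in m; the calibration is good to about 2 mm. The wrist camera is an equidistant fisheye: a pixel r from the principal point sees the ray r / f radians off the axis. A picture is of the moment at which its call begins: read the wrist's pose just before it. There is no depth.
- r.close_job(): hands the job in; it is judged then, once.
Trained networks look in the newest picture that a camera, given by its name, has taken for a name from the list of things; names that differ only in an ending like _2 or _b are one class to them, and where a whole thing is asked for, a point or a joint stands for the part that bears it (a point fixed in the world has none). Each returns a list of dicts, best first, with "score" (0 to 1); they miss things now and then, are a little off and sometimes report something else, mostly with a low value. They report only what shows in the picture. A call takes as long as a camera call.
- r.trace(label, camera): "pixels" (480x640 bool, what is visible of it) and "extent" ([left, top, right, bottom] in pixels, round what is visible of it).
The state is a dict: "time_s": time; "joints": joint angles; "qd": joint speeds; "joint_torque": joint torques, N m; "tcp_pos": TCP position; "eef_rot": TCP orientation; "contact_force": force on the tool from outside, world axes, zero at the start; "moment": the same for the moment, N m; "gripper_width": finger opening in m; "gripper_force": force on a finger pad.
Only numpy, scipy, OpenCV 4.12 (cv2) and the standard library are available. Lean on these libraries where they do the work, as an engineer would, in place of code of your own. Each camera call takes 0.05 s, during which the arm holds its last target. There are 200 camera calls.

TASK

Take the clamp head by its wooden grip block, lower it over the ball of the bench stand and press it gently but firmly down until its rim sits fully home on the stand's collar washer. Then press its latch lever all the way down and leave the head latched and level, without ever pushing hard on the stand and without disturbing the other things on the bench.

Things in the scene. Friction and masses are not known exactly. Their poses are not given: they have to be found in the camera images.
- stand: Dark cast-iron bench stand, bolted down; origin at the centre of the underside of its 110 x 110 x 12 mm foot plate, z up. On its vertical axis follow a 48 mm wide sleeve, a steel round collar (80 mm wide, 6 mm thick) with a 4 mm black rubber washer on it, an 18 mm thick neck and a 34 mm ball. The ball's centre is 36 mm and its top 53 mm above the washer's top face.
- sleeve (a point): Top centre of the stand's fixed sleeve, on the axis, 38 mm above the stand's origin. The collar with washer, neck and ball above it was screwed to a height that differs each time, stays there and is not measured: the washer's top face lies 8 to 42 mm above this point (46 to 80 mm above the stand's origin).
- head: Loose clamp head, 0.6 kg, upright on the bench, socket downwards; origin at the centre of its rim (underside), z up, +x towards its latch lever. Dark iron octagonal body 66 mm across, 66 mm high to the top of its 72 mm roof disc. Home = rim flat on the washer's top face, where the push stiffens suddenly (10 N/mm for 2 mm, then solid); its yaw is free. Pushing the stand much over 30 N is too hard.
- socket (a point): Point on the head's axis 33 mm above the rim. The socket is 37 mm across, 56 mm deep, open below and slotted on +x. Here two spring shoes (+y, -y; brass plugs outside, to 40 mm from the axis) rub on the ball: they first touch it about 15 mm before home, and passing its waist takes a downward push of roughly 6 to 13 N, weight included; the weight alone will not do it.
- grip (a point): Centre of the grasp on the head's wooden grip block, on the head's axis 92 mm above its rim. The block measures 40 mm along the head's x, 28 mm along its y (grip across these faces) and runs from 66 to 112 mm above the rim.
- latch (a joint): Angle of the steel latch lever on the head (rad): 0 = up, sloping 40 degrees upward and outward (+x of the head); 0.7 = fully down, level. It stays where it is left and is stiff: about 0.2 N m (4 to 7 N at the pad). Fully down, its claw hooks below the ball; the claw strikes the ball and the lever will not go fully down unless the head is within about 2 mm of home.
- hinge (a point): Hinge of the latch lever, 32 mm from the head's axis on its +x side and 40 mm above the rim; the hinge line runs along the head's y.
- pad (a point): Point on the top face of the latch lever, 45 mm from the hinge along the 67 mm long, 12 mm wide arm (24 mm wide, 5 mm thick at its end); the place to press.
- tin: Bystander: closed metal can, 64 mm wide, 85 mm high; origin at the centre of its underside.
- offcut: Bystander: pale wood offcut 50 x 130 x 35 mm; origin at the centre of its underside.
- hammer: Bystander: hammer lying flat; origin on its underside.
- bar_clamp: Bystander: iron bar clamp lying flat, 315 mm long, with a wooden handle; origin at the fixed-jaw end of its bar, on the bench.

How it is judged:
By the outcome, as a careful person would: the job done as asked, in the order asked, and still so for the second after the job is handed in, with the robot touching nothing.
It also fails if it takes over 69 s, if anything falls off the work surface, if the arm or the gripper's body presses on something with over 40 N, if the wrist force passes 120 N, or if a joint passes its speed limit or range.

## Working session

There is one attempt and no reset: what is moved stays moved. The work goes in short steps, Python scripts to look and compute and a tool call to move; the robot and the scene stay as the last step left them, time stands still between calls to the robot, and variables do not carry over. Pictures are saved under pics/ and viewed, at most 10 in all, crops included, and the job is handed in when it is done.

Besides the shell and the picture viewer there is one more tool, called as name(argument=value, ...) on one line, values as JSON. drive_tool: Moves the arm, as the interface text tells. Its arguments: {"type":"object","properties":{"commands":{"type":"array"},"grip_force":{"type":"number"}},"required":["commands"]}

```bash
mkdir -p pics
cat > h.py <<'E'
import numpy as np, cv2
from plant import r
def ray(c,u,v):
    T=np.array(c["world_from_camera"]); d=T[:3,:3]@np.array([(u-c["cx"])/c["fx"],(v-c["cy"])/c["fy"],1]); return T[:3,3],d
def atz(c,u,v,z):
    o,d=ray(c,u,v); return o+d*(z-o[2])/d[2]
def proj(c,p):
    T=np.linalg.inv(np.array(c["world_from_camera"])); q=T[:3,:3]@np.array(p)+T[:3,3]; return q[0]/q[2]*c["fx"]+c["cx"],q[1]/q[2]*c["fy"]+c["cy"]
def save(c,n): cv2.imwrite("pics/"+n,cv2.cvtColor(np.array(c["frame"]),cv2.COLOR_RGB2BGR))
E
python3 - <<'E'
from h import *
s=r.get_state(); print({k:np.round(v,3).tolist() for k,v in s.items()})
for n in("top","scene"):
    c=r.capture(n); save(c,n+"0.png"); print(n,c["fx"],c["cx"],c["cy"],np.round(c["world_from_camera"],3).tolist())
    for l in("stand","head","grip","latch","tin","offcut","hammer","bar_clamp"):
        for t in r.trace(l,n)[:2]:
            m=np.array(t["pixels"]);v,u=np.nonzero(m); print(l,round(t["score"],2),t["extent"],round(u.mean(),1),round(v.mean(),1),len(u), np.round(atz(c,u.mean(),v.mean(),0.05),3))
E
```

```text
{'time_s': 0.0, 'joints': [83.886, 20.59, 0.632, -0.02, -70.135, -16.508], 'qd': [-0.141, 0.023, 0.013, 0.005, -0.072, 0.041], 'joint_torque': [-0.001, -58.273, 29.305, 6.997, 0.007, -0.0], 'tcp_pos': [0.259, 0.623, 0.226], 'eef_rot': [179.905, -0.008, -22.629], 'contact_force': [0.005, 0.378, 0.112], 'moment': [-0.051, -0.006, -0.022], 'gripper_force': 0.0, 'gripper_width': 0.088}
top 456.9431957253495 323.2776434388578 241.69045466650866 [[0.017, -0.999, 0.05, 0.519], [-1.0, -0.017, -0.009, -0.011], [0.01, -0.05, -0.999, 1.106], [0.0, 0.0, 0.0, 1.0]]
stand 0.87 [227.2, 222.9, 274.5, 274.3] 250.5 248.3 2076 [0.554 0.148 0.05 ]
stand 0.7 [360.7, 177.5, 418.5, 210.3] 389.7 193.5 1248 [ 0.687 -0.173  0.05 ]
head 0.77 [369.2, 241.1, 404.3, 291.0] 386.7 271.9 982 [ 0.505 -0.168  0.05 ]
grip 0.82 [364.9, 241.0, 403.5, 288.3] 386.4 271.3 1057 [ 0.507 -0.167  0.05 ]
latch 0.66 [388.5, 240.0, 405.0, 260.8] 396.0 249.2 168 [ 0.558 -0.189  0.05 ]
tin 0.75 [305.5, 176.6, 328.7, 210.5] 315.6 190.4 689 [ 0.692 -0.     0.05 ]
tin 0.35 [365.8, 242.0, 403.9, 294.5] 386.7 271.8 1034 [ 0.505 -0.167  0
[... 512 characters left out ...]
, -0.309, 0.278], [-0.02, -0.85, -0.527, 0.615], [0.0, 0.0, 0.0, 1.0]]
stand 0.75 [378.9, 242.3, 429.9, 306.0] 404.8 277.2 2307 [0.589 0.161 0.05 ]
head 0.8 [260.7, 209.2, 296.5, 255.3] 286.2 233.9 1074 [ 0.5   -0.161  0.05 ]
grip 0.66 [262.7, 210.3, 302.2, 257.2] 286.7 234.2 1071 [ 0.501 -0.159  0.05 ]
tin 0.65 [305.0, 266.6, 335.5, 315.9] 319.4 293.1 1360 [0.702 0.006 0.05 ]
offcut 0.61 [216.4, 276.6, 274.0, 302.5] 246.0 286.3 1468 [ 0.731 -0.15   0.05 ]
offcut 0.39 [378.2, 242.5, 428.0, 305.3] 404.7 278.2 2262 [0.593 0.162 0.05 ]
hammer 0.96 [463.6, 255.0, 515.4, 337.4] 492.8 306.2 1463 [0.629 0.344 0.05 ]
bar_clamp 0.65 [139.8, 230.1, 237.1, 300.2] 181.9 261.8 1701 [ 0.696 -0.338  0.05 ]
```

```bash
python3 -c "
import cv2
a=cv2.imread('pics/top0.png')[140:330,140:510];b=cv2.imread('pics/scene0.png')[180:350,130:530]
cv2.imwrite('pics/a.png',__import__('numpy').vstack([cv2.resize(a,(600,308),interpolation=2),cv2.resize(b,(600,255),interpolation=2)]))"
```

```text
(no output)
```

View pics/a.png

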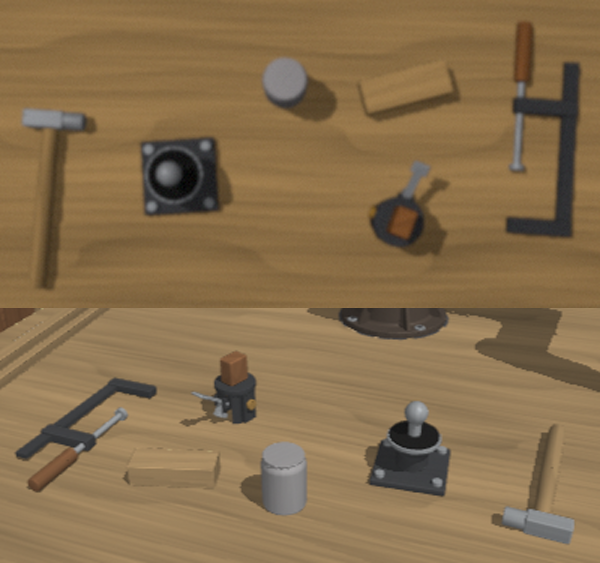

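The top view shows the grip block at about (388,277) px, with the lever pointing +x and slightly −y. The stand's ball is at about (245,247). The tin and offcut are clear of the lever.

Run:
```python
from h import *
T=r.capture("top");S=r.capture("scene")
def tri(a,b):
    o1,d1=ray(T,*a);o2,d2=ray(S,*b);d1/=np.linalg.norm(d1);d2/=np.linalg.norm(d2)
    k=np.linalg.lstsq(np.c_[d1,-d2],o2-o1,rcond=None)[0];p=o1+k[0]*d1;q=o2+k[1]*d2
    return np.round((p+q)/2,4),round(np.linalg.norm(p-q),4)
print("ball",tri((244.8,247.3),(407.3,249.3)))
print("blk top",np.round(atz(T,388.5,276.9,.112),4), "lever end",np.round(atz(T,399,243.6,.08),4))
# orange block mask
for n,c in(("top",T),("scene",S)):
    h=cv2.cvtColor(c["frame"],cv2.COLOR_RGB2HSV); 
    x0,y0,x1,y1=(365,240,410,295) if n=="top" else (255,205,305,240)
    f=c["frame"][y0:y1,x0:x1].astype(int); m=((f[...,0]-f[...,2]>50)&(f[...,0]<190)&(f[...,1]<0.62*f[...,0])).astype(np.uint8)
    k,l,st,ce=cv2.connectedComponentsWithStats(m)
    i=1+st[1:,4].argmax(); print(n,st[i],ce[i]+[x0,y0], cv2.minAreaRect(np.argwhere(l==i)[:,::-1].astype(np.float32)))
w=r.capture("wrist");print({k:np.round(v,3).tolist() for k,v in w.items() if k!="frame"})
for p in ([.555,.155,.0],):
    print(proj(T,p),proj(S,p))
# stand foot from bolts: top px corners of plate in crop
q=[(140+x/1.622,140+y/1.622) for x,y in((142,143),(216,139),(219,213),(147,215))]
P=np.array([atz(T,u,v,.012) for u,v in q]);print(np.round(P,3),P.mean(0))
```

```text
ball (array([0.5543, 0.1543, 0.0993]), np.float64(0.0026))
blk top [ 0.4951 -0.1624  0.112 ] lever end [ 0.5695 -0.1903  0.08  ]
top [16 34  3  5  7] [381.85714286 276.28571429] ((17.10000228881836, 36.20000457763672), (1.5811388492584229, 4.110960960388184), 18.434947967529297)Traceback (most recent call last):
  File "<stdin>", line 15, in <module>
ValueError: attempt to get argmax of an empty sequence
```

drive_tool(commands=[{"tx": 0.4, "ty": -0.78, "hand": 0}, {"tx": 0.4, "ty": -0.78}, {"tx": 0.4, "ty": -0.78}, {"tx": 0.4, "ty": -0.78}, {"tx": 0.4, "ty": -0.78}, {"tx": 0.4, "ty": -0.78}, {"tx": 0.4, "ty": -0.78}, {"tx": 0.4, "ty": -0.78}, {"tx": 0.4, "ty": -0.78}, {"tx": 0.4, "ty": -0.78}])

```text
invalid input
```

drive_tool(commands=[{"tx": 0, "ty": 0}, {"tx": 0, "ty": 0}, {"tx": 0, "ty": 0}, {"tx": 0, "ty": 0}])

```text
invalid input
```

```bash
cat >> h.py <<'E'
from scipy.spatial.transform import Rotation as Ro
def toolT():
    s=r.get_state();M=np.eye(4);M[:3,:3]=Ro.from_euler("xyz",s["eef_rot"],degrees=True).as_matrix();M[:3,3]=s["tcp_pos"];return M
def wcap():
    M=toolT();c=r.capture("wrist");c["W"]=M@np.array(c["T_tool_cam"]);return c
def wray(c,u,v):
    a,b=(u-c["cx"])/c["fx"],(v-c["cy"])/c["fy"];t=np.hypot(a,b)+1e-12
    return c["W"][:3,3],c["W"][:3,:3]@np.array([a/t*np.sin(t),b/t*np.sin(t),np.cos(t)])
def wz(c,u,v,z):
    o,d=wray(c,u,v);return o+d*(z-o[2])/d[2]
def wproj(c,p):
    q=np.linalg.inv(c["W"])@np.r_[p,1];h=np.hypot(q[0],q[1]);t=np.arctan2(h,q[2]);return q[0]/h*t*c["fx"]+c["cx"],q[1]/h*t*c["fy"]+c["cy"]
E
python3 - <<'E'
from h import *
c=wcap();save(c,"w1.png");s=r.get_state();print(s["time_s"],s["tcp_pos"],s["eef_rot"],s["contact_force"]);print(c["fx"],c["cx"],c["cy"],np.round(c["T_tool_cam"],4).tolist())
for t in r.trace("stand","wrist"):
    v,u=np.nonzero(t["pixels"]);print(t["score"],t["extent"],u.mean(),v.mean())
print(wproj(c,[.554,.154,.099]))
E
```

```text
1.05 [0.25963977 0.62303001 0.22656839] [-1.79999498e+02  1.02218650e-03 -2.26217550e+01] [ 0.29941362 -0.10732053 -0.96439997]
371.64829954431775 325.5546628841072 237.77334828919197 [[-0.0011, -0.9605, -0.2782, 0.0744], [1.0, -0.001, -0.0002, 0.0012], [-0.0001, -0.2782, 0.9605, -0.1575], [0.0, 0.0, 0.0, 1.0]]
(np.float64(601.2547709398652), np.float64(-145.61588685770033))
```

View pics/w1.png

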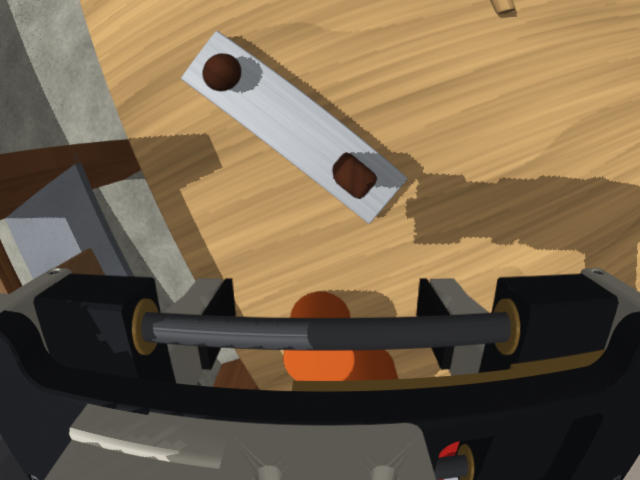

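The move was refused, so the arm is still at the start; the picture only shows unlisted shop items under the hand. I'll resend it with every key in each row.

drive_tool(commands=[{"hand": 0, "tx": 0.4, "ty": -0.78, "tz": 0, "turn": 0}, {"hand": 0, "tx": 0.4, "ty": -0.78, "tz": 0, "turn": 0}, {"hand": 0, "tx": 0.4, "ty": -0.78, "tz": 0, "turn": 0}, {"hand": 0, "tx": 0.4, "ty": -0.78, "tz": 0, "turn": 0}, {"hand": 0, "tx": 0.4, "ty": -0.78, "tz": 0, "turn": 0}, {"hand": 0, "tx": 0.4, "ty": -0.78, "tz": 0, "turn": 0}, {"hand": 0, "tx": 0.4, "ty": -0.78, "tz": 0, "turn": 0}, {"hand": 0, "tx": 0.4, "ty": -0.78, "tz": 0, "turn": 0}, {"hand": 0, "tx": 0.4, "ty": -0.78, "tz": 0, "turn": 0}, {"hand": 0, "tx": 0.4, "ty": -0.78, "tz": 0, "turn": 0}])

```text
time_s: 2.1
tcp_pos: [0.4884, 0.1763, 0.2271]
eef_rot: [-179.9, -0.0, -22.6]
contact_force: [1.5, 0.4, 0.7]
gripper_width: 0.0878
gripper_force: 0.0
```

drive_tool(commands=[{"hand": 0, "tx": 0, "ty": 0, "tz": 0, "turn": 0}, {"hand": 0, "tx": 0, "ty": 0, "tz": 0, "turn": 0}, {"hand": 0, "tx": 0, "ty": 0, "tz": 0, "turn": 0}])

```text
time_s: 2.4
tcp_pos: [0.4877, 0.1786, 0.2266]
eef_rot: [-180.0, 0.0, -22.6]
contact_force: [0.4, -0.7, 0.9]
gripper_width: 0.0874
gripper_force: 0.0
```

Run:
```python
from h import *
c=wcap();save(c,"w2.png");s=r.get_state();print(s["time_s"],s["tcp_pos"],s["eef_rot"],s["contact_force"])
for t in r.trace("stand","wrist"):
    v,u=np.nonzero(t["pixels"]);print(t["score"],t["extent"],u.mean(),v.mean())
print(wproj(c,[.554,.154,.099]))
```

```text
2.45 [0.48751016 0.17899389 0.22660605] [-1.79985315e+02 -6.21264839e-04 -2.25602628e+01] [0.27731302 0.19857811 0.47522644]
0.77 [250.4, 68.0, 391.8, 205.9] 321.44555384877964 136.49709848096944
(np.float64(320.26465710703985), np.float64(137.87651754949826))
```

View pics/w2.png

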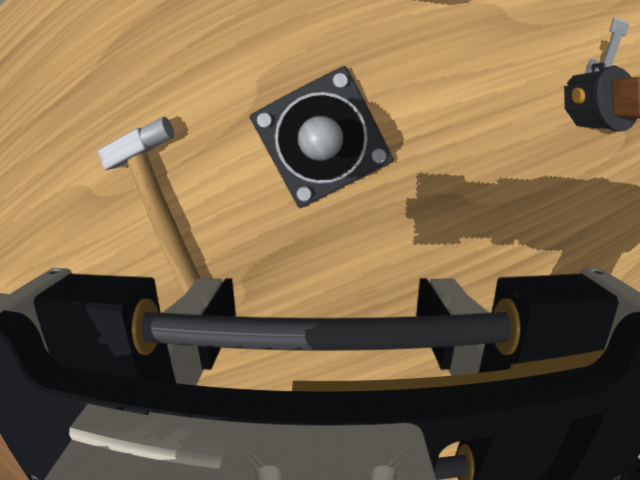

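The stand is centred at about (321,138) and the ball at (320,138), as predicted. I'll refine these with circle fits, then go to the head.

```bash
cat > st.py <<'E'
from h import *
from scipy.optimize import least_squares
M=np.eye(4);M[:3,:3]=Ro.from_euler("xyz",[-179.985,0,-22.56],degrees=True).as_matrix();M[:3,3]=[0.48751,0.17899,0.2266]
c=r.capture("wrist");c["W"]=M@np.array(c["T_tool_cam"])
f=cv2.imread("pics/w2.png");g=cv2.cvtColor(f,cv2.COLOR_BGR2GRAY)
m=(g>75).astype(np.uint8)
k,l,stt,ce=cv2.connectedComponentsWithStats(m)
i=l[138,315];b=np.argwhere(l==i)[:,::-1].astype(np.float32);print("ball",stt[i],ce[i],cv2.minEnclosingCircle(b))
for h in ((285,60,365),):pass
e=[] # rim ring: brightest radial sample near r 40..52
for a in np.linspace(0,2*np.pi,72,endpoint=False):
    rr=np.arange(38,53,.5);x=321+rr*np.cos(a);y=138+rr*np.sin(a)
    v=cv2.remap(g,x.astype(np.float32)[None],y.astype(np.float32)[None],1)[0].astype(float)
    j=v.argmax()
    if v[j]>80:e.append((x[j],y[j]))
print(len(e),cv2.fitEllipse(np.array(e,np.float32)))
(bx,by),br=cv2.minEnclosingCircle(b)
for z in(.09,.095,.1,.105,.11):print(z,wz(c,*ce[i],z).round(4), wproj(c,[*wz(c,*ce[i],z)[:2],z-.036]))
E
python3 st.py
```

```text
ball [ 298  116   44   44 1501] [319.04930047 137.50099933] ((319.0994873046875, 137.44332885742188), 22.094858169555664)
72 ((320.7903747558594, 137.22775268554688), (88.18783569335938, 89.31653594970703), 92.7281494140625)
0.09 [0.5545 0.1554 0.09  ] (np.float64(319.76460717448964), np.float64(137.00952686438768))
0.095 [0.5545 0.1553 0.095 ] (np.float64(319.77561031419435), np.float64(137.00196977982063))
0.1 [0.5545 0.1552 0.1   ] (np.float64(319.7869572512521), np.float64(136.99417666468202))
0.105 [0.5545 0.1551 0.105 ] (np.float64(319.79866435447764), np.float64(136.98613628564823))
0.11 [0.5545 0.155  0.11  ] (np.float64(319.81074904857326), np.float64(136.97783668507435))
```

drive_tool(commands=[{"hand": 0, "tx": -0.08, "ty": -0.56, "tz": 0.03, "turn": 0}, {"hand": 0, "tx": -0.08, "ty": -0.56, "tz": 0.03, "turn": 0}, {"hand": 0, "tx": -0.08, "ty": -0.56, "tz": 0.03, "turn": 0}, {"hand": 0, "tx": -0.08, "ty": -0.56, "tz": 0.03, "turn": 0}, {"hand": 0, "tx": -0.08, "ty": -0.56, "tz": 0.03, "turn": 0}, {"hand": 0, "tx": -0.08, "ty": -0.56, "tz": 0.03, "turn": 0}, {"hand": 0, "tx": -0.08, "ty": -0.56, "tz": 0.03, "turn": 0}, {"hand": 0, "tx": -0.08, "ty": -0.56, "tz": 0.03, "turn": 0}, {"hand": 0, "tx": -0.08, "ty": -0.56, "tz": 0.03, "turn": 0}, {"hand": 0, "tx": -0.08, "ty": -0.56, "tz": 0.03, "turn": 0}])

```text
time_s: 3.55
tcp_pos: [0.4401, -0.1568, 0.2445]
eef_rot: [-180.0, 0.0, -22.5]
contact_force: [0.4, 0.0, 0.1]
gripper_width: 0.0879
gripper_force: 0.0
```

Run:
```python
from h import *
c=wcap();save(c,"w3.png");s=r.get_state();print(s["time_s"],s["tcp_pos"],s["eef_rot"],s["contact_force"])
np.save("w3.npy",c["W"])
for l in("head","grip","latch"):
  for t in r.trace(l,"wrist"):
    v,u=np.nonzero(t["pixels"]);print(l,t["score"],t["extent"],u.mean(),v.mean())
print(wproj(c,[.495,-.162,.112]))
```

```text
3.6 [ 0.44013508 -0.15663282  0.24448763] [-1.79993347e+02  4.28366073e-03 -2.25070026e+01] [0.67939281 0.15450402 0.18295042]
head 0.62 [270.4, 57.8, 355.1, 198.9] 308.5925360474979 144.99592875318066
grip 0.86 [269.7, 60.2, 350.0, 193.9] 308.8504564315353 144.701244813278
latch 0.82 [291.4, 61.7, 319.0, 123.4] 305.72227579556414 84.82642237222758
latch 0.24 [271.3, 61.5, 349.7, 194.5] 308.8773388773389 144.57796257796258
(np.float64(303.1200989554708), np.float64(160.86832270414118))
```

View pics/w3.png

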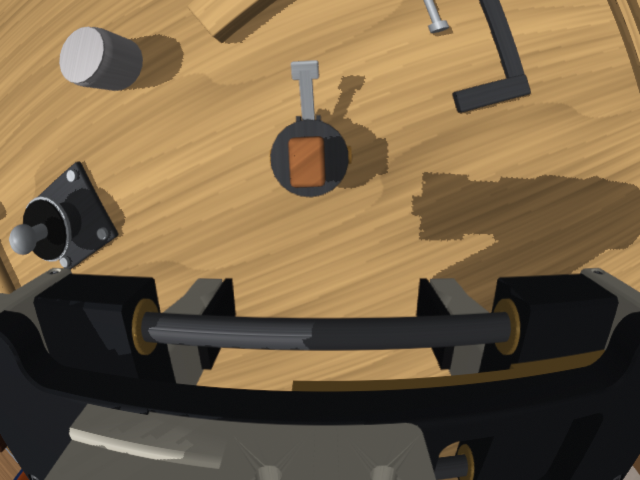

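Block top is centred at about (306.5,162), the roof disc at (310,158), and the lever runs from (308,122) to (305,68).

Run:
```python
from h import *
c=r.capture("wrist");c["W"]=np.load("w3.npy")
f=cv2.cvtColor(cv2.imread("pics/w3.png"),cv2.COLOR_BGR2HSV)
m=((f[...,1]>150)&(f[...,0]<14)&(f[...,2]>60)).astype(np.uint8);m[:110]=0;m[215:]=0;m[:,:265]=0;m[:,355:]=0
k,l,st,ce=cv2.connectedComponentsWithStats(m);i=1+st[1:,4].argmax();print(st[i],ce[i])
R=cv2.minAreaRect(np.argwhere(l==i)[:,::-1].astype(np.float32));print(R)
q=cv2.boxPoints(R);P=np.array([wz(c,*p,.112)[:2] for p in q]);print(P.round(4),[round(np.linalg.norm(P[a]-P[a-1]),4) for a in range(4)],P.mean(0))
print("block",wz(c,306.5,162,.112)[:2],"disc",wz(c,310,158,.066)[:2],"lever",wz(c,308,122,.045)[:2],wz(c,305.3,70,.08)[:2])
for a in range(4):
    d=P[a]-P[a-1];print(np.degrees(np.arctan2(d[1],d[0])))
x0=wz(c,310,158,.066)[:2];x1=wz(c,305.3,70,.08)[:2];d=x1-x0;print("yaw",np.degrees(np.arctan2(d[1],d[0])),np.linalg.norm(d))
```

```text
[ 289  137   36   50 1630] [306.59018405 161.47423313]
((306.7015380859375, 161.627685546875), (48.480796813964844, 34.28047180175781), 86.8201675415039)
[[ 0.5158 -0.1583]
 [ 0.5068 -0.1832]
 [ 0.4708 -0.1705]
 [ 0.4799 -0.1451]] [np.float64(0.0382), np.float64(0.0265), np.float64(0.0381), np.float64(0.027)] [ 0.49332813 -0.16427142]
block [ 0.49315076 -0.16407599] disc [ 0.49285757 -0.16484926] lever [ 0.52455345 -0.17521076] [ 0.56596666 -0.19179235]
-20.247920194031046
-109.94980179518316
160.50632142872362
70.35969738959689
yaw -20.230496469882212 0.07791577522942449
```

drive_tool(commands=[{"hand": 0, "tx": 0.0885, "ty": -0.013, "tz": 0, "turn": 0.028}, {"hand": 0, "tx": 0.0885, "ty": -0.013, "tz": 0, "turn": 0.028}, {"hand": 0, "tx": 0.0885, "ty": -0.013, "tz": -0.07, "turn": 0.028}, {"hand": 0, "tx": 0.0885, "ty": -0.013, "tz": -0.14, "turn": 0.028}, {"hand": 0, "tx": 0.0885, "ty": -0.013, "tz": -0.2, "turn": 0.028}, {"hand": 0, "tx": 0.0885, "ty": -0.013, "tz": -0.24, "turn": 0.028}, {"hand": 0, "tx": 0.0885, "ty": -0.013, "tz": -0.27, "turn": 0.028}, {"hand": 0, "tx": 0.0885, "ty": -0.013, "tz": -0.286, "turn": 0.028}, {"hand": 0, "tx": 0.0885, "ty": -0.013, "tz": -0.286, "turn": 0.028}, {"hand": 0, "tx": 0.0885, "ty": -0.013, "tz": -0.286, "turn": 0.028}])

```text
time_s: 4.8
tcp_pos: [0.4935, -0.1655, 0.0736]
eef_rot: [-180.0, -0.0, -20.1]
contact_force: [0.5, -0.3, 0.3]
gripper_width: 0.0876
gripper_force: 0.0
```

drive_tool(commands=[{"hand": 1, "tx": 0, "ty": 0, "tz": 0, "turn": 0}, {"hand": 1, "tx": 0, "ty": 0, "tz": 0, "turn": 0}, {"hand": 1, "tx": 0, "ty": 0, "tz": 0, "turn": 0}, {"hand": 1, "tx": 0, "ty": 0, "tz": 0, "turn": 0}, {"hand": 1, "tx": 0, "ty": 0, "tz": 0, "turn": 0}, {"hand": 1, "tx": 0, "ty": 0, "tz": 0, "turn": 0}, {"hand": 1, "tx": 0, "ty": 0, "tz": 0, "turn": 0}, {"hand": 1, "tx": 0, "ty": 0, "tz": 0, "turn": 0}], grip_force=50)

```text
time_s: 5.6
tcp_pos: [0.4934, -0.1654, 0.0731]
eef_rot: [-180.0, -0.0, -20.1]
contact_force: [0.4, 5.4, 5.1]
gripper_width: 0.0295
gripper_force: 2.3
```

drive_tool(commands=[{"hand": 1, "tx": 0, "ty": 0, "tz": 0, "turn": 0}, {"hand": 1, "tx": 0, "ty": 0, "tz": 0, "turn": 0}, {"hand": 1, "tx": 0, "ty": 0, "tz": 0, "turn": 0}, {"hand": 1, "tx": 0, "ty": 0, "tz": 0, "turn": 0}, {"hand": 1, "tx": 0, "ty": 0, "tz": 0, "turn": 0}], grip_force=50)

```text
time_s: 6.1
tcp_pos: [0.4929, -0.1656, 0.0729]
eef_rot: [-180.0, 0.0, -20.1]
contact_force: [2.1, 1.7, -1.2]
gripper_width: 0.0277
gripper_force: 50.0
```

drive_tool(commands=[{"hand": 1, "tx": 0, "ty": 0, "tz": 0.02, "turn": 0}, {"hand": 1, "tx": 0, "ty": 0, "tz": 0.06, "turn": 0}, {"hand": 1, "tx": 0, "ty": 0, "tz": 0.12, "turn": 0}, {"hand": 1, "tx": 0, "ty": 0, "tz": 0.18, "turn": 0}, {"hand": 1, "tx": 0, "ty": 0, "tz": 0.24, "turn": 0}, {"hand": 1, "tx": 0, "ty": 0, "tz": 0.27, "turn": 0}, {"hand": 1, "tx": 0, "ty": 0, "tz": 0.27, "turn": 0}, {"hand": 1, "tx": 0, "ty": 0, "tz": 0.27, "turn": 0}])

```text
time_s: 6.9
tcp_pos: [0.4918, -0.1655, 0.2342]
eef_rot: [-180.0, 0.1, -20.1]
contact_force: [-0.3, -0.0, -5.8]
gripper_width: 0.0278
gripper_force: 50.0
```

drive_tool(commands=[{"hand": 1, "tx": 0.02, "ty": 0.08, "tz": 0, "turn": 0}, {"hand": 1, "tx": 0.03, "ty": 0.16, "tz": 0, "turn": 0}, {"hand": 1, "tx": 0.05, "ty": 0.24, "tz": 0, "turn": 0}, {"hand": 1, "tx": 0.065, "ty": 0.32, "tz": 0, "turn": 0}, {"hand": 1, "tx": 0.08, "ty": 0.4, "tz": 0, "turn": 0}, {"hand": 1, "tx": 0.095, "ty": 0.47, "tz": 0, "turn": 0}, {"hand": 1, "tx": 0.104, "ty": 0.515, "tz": 0, "turn": 0}, {"hand": 1, "tx": 0.1045, "ty": 0.533, "tz": 0, "turn": 0}, {"hand": 1, "tx": 0.1045, "ty": 0.533, "tz": 0, "turn": 0}, {"hand": 1, "tx": 0.1045, "ty": 0.533, "tz": 0, "turn": 0}])

```text
time_s: 7.9
tcp_pos: [0.5546, 0.1533, 0.2334]
eef_rot: [179.9, 0.1, -20.1]
contact_force: [-0.3, 0.1, -4.8]
gripper_width: 0.0279
gripper_force: 50.0
```

Run:
```python
from h import *
a=r.capture("scene");b=wcap();t=r.capture("top");s=r.get_state();print(s["tcp_pos"],s["eef_rot"],s["contact_force"],s["moment"])
x=cv2.resize(a["frame"][150:330,330:510],(390,390),interpolation=2)
y=cv2.resize(b["frame"][40:420,130:510],(390,390),interpolation=2)
save(dict(frame=np.hstack([x,y])),"p4.png")
print(proj(a,[.5545,.1545,.0993]))
p=s["tcp_pos"];print("rim",proj(a,[p[0],p[1],p[2]-.073]))
```

```text
[0.55522998 0.15294261 0.2346003 ] [ 1.79957398e+02  3.15072677e-02 -2.01671859e+01] [ 0.8104068  -0.21001995 -5.78469452] [-0.00973968  0.0174709   0.00905628]
(np.float64(406.76774326507933), np.float64(249.38319509514304))
rim (np.float64(408.391611902655), np.float64(224.29702642851095))
```

View pics/p4.png

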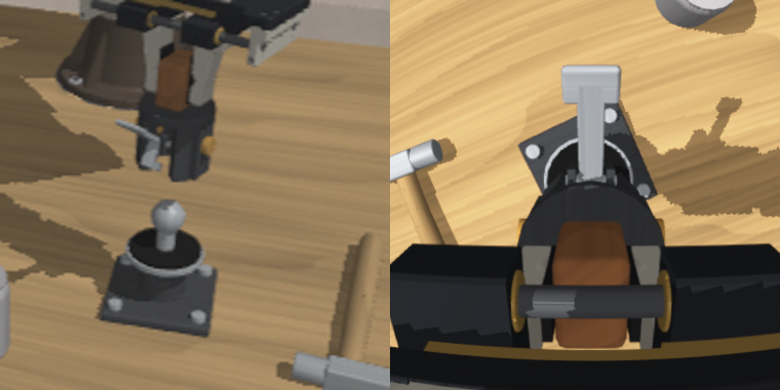

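The head's vertical line falls on the ball in the scene view, allowing for perspective, and the hold is straight. I'll start lowering it.

drive_tool(commands=[{"hand": 1, "tx": -0.001, "ty": 0, "tz": -0.03, "turn": 0}, {"hand": 1, "tx": -0.001, "ty": 0, "tz": -0.055, "turn": 0}, {"hand": 1, "tx": -0.001, "ty": 0, "tz": -0.065, "turn": 0}, {"hand": 1, "tx": -0.001, "ty": 0, "tz": -0.072, "turn": 0}, {"hand": 1, "tx": -0.001, "ty": 0, "tz": -0.078, "turn": 0}, {"hand": 1, "tx": -0.001, "ty": 0, "tz": -0.082, "turn": 0}, {"hand": 1, "tx": -0.001, "ty": 0, "tz": -0.082, "turn": 0}])

```text
time_s: 8.75
tcp_pos: [0.5551, 0.1541, 0.1858]
eef_rot: [-180.0, -0.0, -20.1]
contact_force: [-0.3, 0.6, -6.1]
gripper_width: 0.0281
gripper_force: 50.0
```

drive_tool(commands=[{"hand": 1, "tx": -0.001, "ty": 0, "tz": -0.004, "turn": 0}, {"hand": 1, "tx": -0.001, "ty": 0, "tz": -0.008, "turn": 0}, {"hand": 1, "tx": -0.001, "ty": 0, "tz": -0.012, "turn": 0}, {"hand": 1, "tx": -0.001, "ty": 0, "tz": -0.016, "turn": 0}, {"hand": 1, "tx": -0.001, "ty": 0, "tz": -0.02, "turn": 0}, {"hand": 1, "tx": -0.001, "ty": 0, "tz": -0.02, "turn": 0}])

```text
time_s: 9.35
tcp_pos: [0.5542, 0.1541, 0.1733]
eef_rot: [180.0, 0.0, -20.1]
contact_force: [1.0, 0.1, -5.6]
gripper_width: 0.0275
gripper_force: 50.0
```

drive_tool(commands=[{"hand": 1, "tx": 0, "ty": 0, "tz": -0.004, "turn": 0}, {"hand": 1, "tx": 0, "ty": 0, "tz": -0.008, "turn": 0}, {"hand": 1, "tx": 0, "ty": 0, "tz": -0.012, "turn": 0}, {"hand": 1, "tx": 0, "ty": 0, "tz": -0.016, "turn": 0}, {"hand": 1, "tx": 0, "ty": 0, "tz": -0.02, "turn": 0}, {"hand": 1, "tx": 0, "ty": 0, "tz": -0.024, "turn": 0}, {"hand": 1, "tx": 0, "ty": 0, "tz": -0.024, "turn": 0}])

```text
time_s: 10.05
tcp_pos: [0.5542, 0.1541, 0.1589]
eef_rot: [180.0, 0.0, -20.1]
contact_force: [-0.1, -0.4, -6.6]
gripper_width: 0.0278
gripper_force: 50.0
```

drive_tool(commands=[{"hand": 1, "tx": 0, "ty": 0, "tz": -0.003, "turn": 0}, {"hand": 1, "tx": 0, "ty": 0, "tz": -0.006, "turn": 0}, {"hand": 1, "tx": 0, "ty": 0, "tz": -0.009, "turn": 0}, {"hand": 1, "tx": 0, "ty": 0, "tz": -0.012, "turn": 0}, {"hand": 1, "tx": 0, "ty": 0, "tz": -0.012, "turn": 0}])

```text
time_s: 10.55
tcp_pos: [0.555, 0.1545, 0.1524]
eef_rot: [-179.9, -0.1, -20.1]
contact_force: [2.1, 1.2, -5.3]
gripper_width: 0.0278
gripper_force: 50.0
```

drive_tool(commands=[{"hand": 1, "tx": 0, "ty": 0, "tz": -0.002, "turn": 0}, {"hand": 1, "tx": 0, "ty": 0, "tz": -0.004, "turn": 0}, {"hand": 1, "tx": 0, "ty": 0, "tz": -0.005, "turn": 0}, {"hand": 1, "tx": 0, "ty": 0, "tz": -0.005, "turn": 0}])

```text
time_s: 10.95
tcp_pos: [0.5552, 0.1544, 0.1498]
eef_rot: [-179.9, -0.1, -20.1]
contact_force: [0.8, 1.1, 4.0]
gripper_width: 0.0279
gripper_force: 50.0
```

drive_tool(commands=[{"hand": 1, "tx": 0, "ty": 0, "tz": -0.002, "turn": 0}, {"hand": 1, "tx": 0, "ty": 0, "tz": -0.004, "turn": 0}, {"hand": 1, "tx": 0, "ty": 0, "tz": -0.005, "turn": 0}, {"hand": 1, "tx": 0, "ty": 0, "tz": -0.005, "turn": 0}])

```text
time_s: 11.35
tcp_pos: [0.5549, 0.1543, 0.1463]
eef_rot: [-180.0, -0.0, -20.1]
contact_force: [2.4, 1.4, 3.5]
gripper_width: 0.0278
gripper_force: 50.0
```

drive_tool(commands=[{"hand": 1, "tx": 0, "ty": 0, "tz": -0.002, "turn": 0}, {"hand": 1, "tx": 0, "ty": 0, "tz": -0.003, "turn": 0}, {"hand": 1, "tx": 0, "ty": 0, "tz": -0.003, "turn": 0}])

```text
time_s: 11.65
tcp_pos: [0.5545, 0.1543, 0.144]
eef_rot: [-180.0, 0.0, -20.1]
contact_force: [4.3, 2.4, -1.0]
gripper_width: 0.0276
gripper_force: 50.0
```

drive_tool(commands=[{"hand": 1, "tx": 0.001, "ty": 0, "tz": -0.002, "turn": 0}, {"hand": 1, "tx": 0.001, "ty": 0, "tz": -0.003, "turn": 0}, {"hand": 1, "tx": 0.001, "ty": 0, "tz": -0.003, "turn": 0}, {"hand": 1, "tx": 0.001, "ty": 0, "tz": -0.003, "turn": 0}])

```text
time_s: 12.05
tcp_pos: [0.5545, 0.1541, 0.1419]
eef_rot: [180.0, 0.1, -20.1]
contact_force: [2.0, 3.3, -3.8]
gripper_width: 0.0275
gripper_force: 50.0
```

drive_tool(commands=[{"hand": 1, "tx": 0, "ty": 0, "tz": -0.002, "turn": 0}, {"hand": 1, "tx": 0, "ty": 0, "tz": -0.003, "turn": 0}, {"hand": 1, "tx": 0, "ty": 0, "tz": -0.003, "turn": 0}, {"hand": 1, "tx": 0, "ty": 0, "tz": -0.003, "turn": 0}])

```text
time_s: 12.45
tcp_pos: [0.5547, 0.1541, 0.1404]
eef_rot: [180.0, 0.0, -20.1]
contact_force: [2.2, 4.0, -2.5]
gripper_width: 0.028
gripper_force: 50.0
```

drive_tool(commands=[{"hand": 1, "tx": 0, "ty": 0.001, "tz": -0.002, "turn": 0}, {"hand": 1, "tx": 0, "ty": 0.001, "tz": -0.003, "turn": 0}, {"hand": 1, "tx": 0, "ty": 0.001, "tz": -0.003, "turn": 0}, {"hand": 1, "tx": 0, "ty": 0.001, "tz": -0.003, "turn": 0}])

```text
time_s: 12.85
tcp_pos: [0.5549, 0.1546, 0.1389]
eef_rot: [180.0, 0.0, -20.1]
contact_force: [0.2, 2.5, -0.8]
gripper_width: 0.028
gripper_force: 50.0
```

drive_tool(commands=[{"hand": 1, "tx": 0, "ty": 0, "tz": -0.001, "turn": 0}, {"hand": 1, "tx": 0, "ty": 0, "tz": -0.002, "turn": 0}, {"hand": 1, "tx": 0, "ty": 0, "tz": -0.002, "turn": 0}, {"hand": 1, "tx": 0, "ty": 0, "tz": -0.002, "turn": 0}])

```text
time_s: 13.25
tcp_pos: [0.5549, 0.1545, 0.1384]
eef_rot: [180.0, -0.0, -20.1]
contact_force: [-1.3, 3.2, 5.2]
gripper_width: 0.0277
gripper_force: 50.0
```

drive_tool(commands=[{"hand": 1, "tx": 0, "ty": 0, "tz": -0.001, "turn": 0}, {"hand": 1, "tx": 0, "ty": 0, "tz": -0.001, "turn": 0}, {"hand": 1, "tx": 0, "ty": 0, "tz": -0.001, "turn": 0}])

```text
time_s: 13.55
tcp_pos: [0.555, 0.1545, 0.1383]
eef_rot: [180.0, -0.0, -20.1]
contact_force: [-2.5, 1.8, 9.5]
gripper_width: 0.0279
gripper_force: 50.0
```

```bash
python3 -c "
from h import *
for i in range(4):
    s=r.get_state();r.capture('wrist');print(s['tcp_pos'].round(4),s['contact_force'].round(1),s['moment'].round(2))"
```

```text
[0.555  0.1545 0.1383] [-2.5  1.8  9.5] [ 0.84  1.31 -0.03]
[0.5549 0.1545 0.1383] [-2.7  2.3  9. ] [0.86 1.32 0.  ]
[0.5549 0.1545 0.1383] [-2.6  1.8  9. ] [ 0.83  1.33 -0.04]
[0.555  0.1546 0.1383] [-2.9  2.9  9.1] [0.83 1.38 0.03]
```

The push has stiffened, so the rim is on the washer, but the moment suggests it's loaded on one side. I'll ease the sideways force and press a little more.

drive_tool(commands=[{"hand": 1, "tx": -0.001, "ty": 0.0005, "tz": 0, "turn": 0}, {"hand": 1, "tx": -0.002, "ty": 0.001, "tz": 0, "turn": 0}, {"hand": 1, "tx": -0.002, "ty": 0.001, "tz": -0.001, "turn": 0}, {"hand": 1, "tx": -0.002, "ty": 0.001, "tz": -0.001, "turn": 0}])

```text
time_s: 14.15
tcp_pos: [0.5547, 0.1547, 0.1383]
eef_rot: [180.0, -0.1, -20.1]
contact_force: [-1.0, -1.2, 9.8]
gripper_width: 0.028
gripper_force: 50.0
```

```bash
python3 -c "
from h import *
for i in range(2):
    s=r.get_state();c=r.capture('scene');print(s['tcp_pos'].round(4),s['contact_force'].round(1),s['moment'].round(2))
save(dict(frame=cv2.resize(c['frame'][160:310,340:490],(600,600),interpolation=2)),'p5.png')"
```

```text
[0.5547 0.1547 0.1383] [-1.  -1.2  9.8] [-0.43  0.17  0.  ]
[0.5547 0.1547 0.1382] [-0.1 -0.2 10.8] [-0.42  0.11 -0.04]
```

View pics/p5.png

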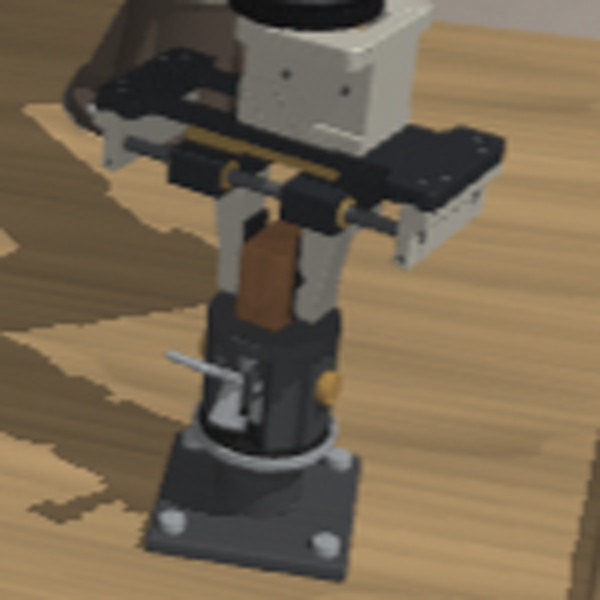

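The rim sits on the collar and the head is upright; moments are now small. I'll give one last firm press, then relax and release.

drive_tool(commands=[{"hand": 1, "tx": 0, "ty": 0, "tz": -0.0005, "turn": 0}, {"hand": 1, "tx": 0, "ty": 0, "tz": -0.001, "turn": 0}, {"hand": 1, "tx": 0, "ty": 0, "tz": -0.001, "turn": 0}, {"hand": 1, "tx": 0, "ty": 0, "tz": -0.001, "turn": 0}])

```text
time_s: 14.65
tcp_pos: [0.5547, 0.1547, 0.138]
eef_rot: [-180.0, -0.1, -20.1]
contact_force: [0.4, -0.5, 12.5]
gripper_width: 0.0278
gripper_force: 50.0
```

drive_tool(commands=[{"hand": 1, "tx": 0, "ty": 0, "tz": 0.002, "turn": 0}, {"hand": 1, "tx": 0, "ty": 0, "tz": 0.003, "turn": 0}, {"hand": 0.3, "tx": 0, "ty": 0, "tz": 0.003, "turn": 0}, {"hand": 0, "tx": 0, "ty": 0, "tz": 0.003, "turn": 0}, {"hand": 0, "tx": 0, "ty": 0, "tz": 0.003, "turn": 0}, {"hand": 0, "tx": 0, "ty": 0, "tz": 0.003, "turn": 0}, {"hand": 0, "tx": 0, "ty": 0, "tz": 0.003, "turn": 0}, {"hand": 0, "tx": 0, "ty": 0, "tz": 0.003, "turn": 0}])

```text
time_s: 15.45
tcp_pos: [0.5537, 0.1553, 0.1377]
eef_rot: [180.0, 0.0, -20.1]
contact_force: [0.3, -0.1, -0.3]
gripper_width: 0.0701
gripper_force: 0.0
```

drive_tool(commands=[{"hand": 0, "tx": 0, "ty": 0, "tz": 0.03, "turn": 0}, {"hand": 0, "tx": 0, "ty": 0, "tz": 0.08, "turn": 0}, {"hand": 0, "tx": 0, "ty": 0, "tz": 0.14, "turn": 0}, {"hand": 0, "tx": 0, "ty": 0, "tz": 0.15, "turn": 0}, {"hand": 1, "tx": 0.04, "ty": -0.015, "tz": 0.15, "turn": 0}, {"hand": 1, "tx": 0.08, "ty": -0.03, "tz": 0.15, "turn": 0}, {"hand": 1, "tx": 0.113, "ty": -0.041, "tz": 0.15, "turn": 0}, {"hand": 1, "tx": 0.113, "ty": -0.041, "tz": 0.15, "turn": 0}, {"hand": 1, "tx": 0.113, "ty": -0.041, "tz": 0.15, "turn": 0}, {"hand": 1, "tx": 0.113, "ty": -0.041, "tz": 0.15, "turn": 0}], grip_force=20)

```text
time_s: 16.45
tcp_pos: [0.621, 0.1308, 0.2276]
eef_rot: [180.0, 0.0, -20.1]
contact_force: [-0.2, 0.3, 0.5]
gripper_width: 0.0453
gripper_force: 0.0
```

drive_tool(commands=[{"hand": 1, "tx": 0.009, "ty": -0.004, "tz": 0, "turn": 0}, {"hand": 1, "tx": 0.009, "ty": -0.004, "tz": 0, "turn": 0}, {"hand": 1, "tx": 0.009, "ty": -0.004, "tz": 0, "turn": 0}, {"hand": 1, "tx": 0.009, "ty": -0.004, "tz": 0, "turn": 0}, {"hand": 1, "tx": 0.009, "ty": -0.004, "tz": 0, "turn": 0}, {"hand": 1, "tx": 0.009, "ty": -0.004, "tz": 0, "turn": 0}, {"hand": 1, "tx": 0.009, "ty": -0.004, "tz": 0, "turn": 0}])

```text
time_s: 17.15
tcp_pos: [0.6269, 0.1283, 0.2278]
eef_rot: [-180.0, -0.0, -20.1]
contact_force: [1.3, 0.3, 0.6]
gripper_width: 0.0002
gripper_force: 0.0
```

Run:
```python
from h import *
b=wcap();c=r.capture("scene");s=r.get_state();print(s["time_s"],s["tcp_pos"],s["gripper_width"],s["contact_force"])
x=cv2.resize(c["frame"][170:320,340:490],(390,390),interpolation=2)
y=cv2.resize(b["frame"][100:480,130:510],(390,390),interpolation=2)
save(dict(frame=np.hstack([x,y])),"p6.png")
```

```text
17.25 [0.62698068 0.1283269  0.22775893] 0.00037867439432298145 [-0.09997152  0.46819678  0.23098152]
```

View pics/p6.png

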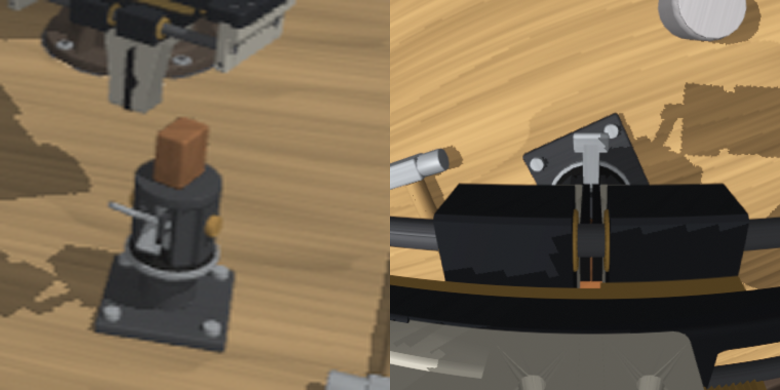

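The head is seated upright and the shut fingers line up with the lever (plate at about (590,143) in the crop). Now down onto the lever.

drive_tool(commands=[{"hand": 1, "tx": 0, "ty": 0, "tz": -0.04, "turn": 0}, {"hand": 1, "tx": 0, "ty": 0, "tz": -0.09, "turn": 0}, {"hand": 1, "tx": 0, "ty": 0, "tz": -0.11, "turn": 0}, {"hand": 1, "tx": 0, "ty": 0, "tz": -0.12, "turn": 0}, {"hand": 1, "tx": 0, "ty": 0, "tz": -0.127, "turn": 0}, {"hand": 1, "tx": 0, "ty": 0, "tz": -0.13, "turn": 0}, {"hand": 1, "tx": 0, "ty": 0, "tz": -0.13, "turn": 0}])

```text
time_s: 17.95
tcp_pos: [0.6274, 0.1285, 0.1505]
eef_rot: [-180.0, -0.1, -20.1]
contact_force: [-0.2, -0.2, 0.1]
gripper_width: 0.0005
gripper_force: 0.0
```

drive_tool(commands=[{"hand": 1, "tx": 0, "ty": 0, "tz": -0.004, "turn": 0}, {"hand": 1, "tx": 0, "ty": 0, "tz": -0.008, "turn": 0}, {"hand": 1, "tx": 0, "ty": 0, "tz": -0.012, "turn": 0}, {"hand": 1, "tx": 0, "ty": 0, "tz": -0.016, "turn": 0}, {"hand": 1, "tx": 0, "ty": 0, "tz": -0.02, "turn": 0}, {"hand": 1, "tx": 0, "ty": 0, "tz": -0.024, "turn": 0}])

```text
time_s: 18.55
tcp_pos: [0.6281, 0.1284, 0.1364]
eef_rot: [-179.9, -0.1, -20.1]
contact_force: [0.4, -0.8, 3.1]
gripper_width: 0.0004
gripper_force: 1.6
```

Contact with the lever; continuing down towards about z = 0.110.

drive_tool(commands=[{"hand": 1, "tx": 0, "ty": 0, "tz": -0.004, "turn": 0}, {"hand": 1, "tx": 0, "ty": 0, "tz": -0.008, "turn": 0}, {"hand": 1, "tx": 0, "ty": 0, "tz": -0.012, "turn": 0}, {"hand": 1, "tx": 0, "ty": 0, "tz": -0.016, "turn": 0}, {"hand": 1, "tx": 0, "ty": 0, "tz": -0.02, "turn": 0}, {"hand": 1, "tx": 0, "ty": 0, "tz": -0.024, "turn": 0}, {"hand": 1, "tx": 0, "ty": 0, "tz": -0.028, "turn": 0}])

```text
time_s: 19.25
tcp_pos: [0.6271, 0.1283, 0.1184]
eef_rot: [-180.0, -0.0, -20.1]
contact_force: [1.8, 0.1, 4.5]
gripper_width: 0.0005
gripper_force: 1.8
```

drive_tool(commands=[{"hand": 1, "tx": 0, "ty": 0, "tz": -0.003, "turn": 0}, {"hand": 1, "tx": 0, "ty": 0, "tz": -0.006, "turn": 0}, {"hand": 1, "tx": 0, "ty": 0, "tz": -0.008, "turn": 0}, {"hand": 1, "tx": 0, "ty": 0, "tz": -0.008, "turn": 0}])

```text
time_s: 19.65
tcp_pos: [0.6269, 0.1283, 0.1135]
eef_rot: [180.0, 0.0, -20.1]
contact_force: [1.7, -0.7, 2.9]
gripper_width: 0.0004
gripper_force: 1.4
```

drive_tool(commands=[{"hand": 1, "tx": 0, "ty": 0, "tz": -0.003, "turn": 0}, {"hand": 1, "tx": 0, "ty": 0, "tz": -0.005, "turn": 0}, {"hand": 1, "tx": 0, "ty": 0, "tz": -0.005, "turn": 0}, {"hand": 1, "tx": 0, "ty": 0, "tz": -0.005, "turn": 0}])

```text
time_s: 20.05
tcp_pos: [0.6268, 0.1283, 0.1106]
eef_rot: [180.0, 0.0, -20.1]
contact_force: [2.2, -0.8, 2.8]
gripper_width: 0.0007
gripper_force: 1.4
```

drive_tool(commands=[{"hand": 1, "tx": 0, "ty": 0, "tz": -0.002, "turn": 0}, {"hand": 1, "tx": 0, "ty": 0, "tz": -0.003, "turn": 0}, {"hand": 1, "tx": 0, "ty": 0, "tz": -0.003, "turn": 0}])

```text
time_s: 20.35
tcp_pos: [0.627, 0.1283, 0.1089]
eef_rot: [180.0, 0.0, -20.1]
contact_force: [1.5, -0.7, 3.4]
gripper_width: 0.0003
gripper_force: 1.6
```

drive_tool(commands=[{"hand": 1, "tx": 0, "ty": 0, "tz": -0.002, "turn": 0}, {"hand": 1, "tx": 0, "ty": 0, "tz": -0.003, "turn": 0}, {"hand": 1, "tx": 0, "ty": 0, "tz": -0.003, "turn": 0}])

```text
time_s: 20.65
tcp_pos: [0.6272, 0.1283, 0.1075]
eef_rot: [-180.0, -0.0, -20.1]
contact_force: [1.4, -1.1, 7.3]
gripper_width: 0.0008
gripper_force: 3.2
```

drive_tool(commands=[{"hand": 1, "tx": 0, "ty": 0, "tz": -0.001, "turn": 0}, {"hand": 1, "tx": 0, "ty": 0, "tz": -0.002, "turn": 0}, {"hand": 1, "tx": 0, "ty": 0, "tz": -0.002, "turn": 0}])

```text
time_s: 20.95
tcp_pos: [0.6275, 0.1282, 0.1067]
eef_rot: [-180.0, -0.1, -20.1]
contact_force: [2.9, -1.6, 6.9]
gripper_width: 0.0003
gripper_force: 3.8
```

drive_tool(commands=[{"hand": 1, "tx": 0, "ty": 0, "tz": -0.001, "turn": 0}, {"hand": 1, "tx": 0, "ty": 0, "tz": -0.002, "turn": 0}, {"hand": 1, "tx": 0, "ty": 0, "tz": -0.002, "turn": 0}])

```text
time_s: 21.25
tcp_pos: [0.6279, 0.1283, 0.106]
eef_rot: [-180.0, -0.1, -20.1]
contact_force: [2.1, -1.8, 11.0]
gripper_width: 0.0002
gripper_force: 4.9
```

Run:
```python
from h import *
c=r.capture("scene");s=r.get_state();print(s["time_s"],s["tcp_pos"],s["contact_force"],s["moment"])
save(dict(frame=cv2.resize(c["frame"][190:310,350:470],(600,600),interpolation=2)),"p7.png")
```

```text
21.3 [0.62791349 0.12828363 0.10601587] [ 2.37451655 -2.23129667  9.65984021] [-0.72594862 -0.7737045   0.04334601]
```

View pics/p7.png

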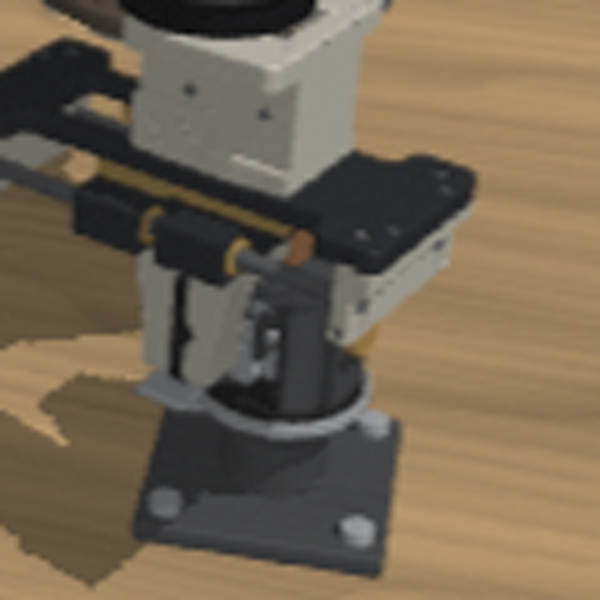

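The lever looks level under the fingertips. I'll lift clear and check.

drive_tool(commands=[{"hand": 1, "tx": 0, "ty": 0, "tz": 0.01, "turn": 0}, {"hand": 1, "tx": 0, "ty": 0, "tz": 0.05, "turn": 0}, {"hand": 1, "tx": 0, "ty": 0, "tz": 0.12, "turn": 0}, {"hand": 1, "tx": 0, "ty": 0, "tz": 0.2, "turn": 0}, {"hand": 1, "tx": -0.05, "ty": 0.0, "tz": 0.22, "turn": 0}, {"hand": 1, "tx": -0.12, "ty": 0.05, "tz": 0.22, "turn": 0}, {"hand": 1, "tx": -0.19, "ty": 0.07, "tz": 0.22, "turn": 0}, {"hand": 1, "tx": -0.24, "ty": 0.08, "tz": 0.22, "turn": 0}, {"hand": 1, "tx": -0.24, "ty": 0.08, "tz": 0.22, "turn": 0}])

```text
time_s: 22.2
tcp_pos: [0.4788, 0.1764, 0.2365]
eef_rot: [180.0, 0.1, -20.0]
contact_force: [0.7, -0.4, 1.2]
gripper_width: 0.0006
gripper_force: 0.0
```

Run:
```python
from h import *
b=wcap();c=r.capture("scene");s=r.get_state();print(s["time_s"],s["tcp_pos"],s["contact_force"])
x=cv2.resize(c["frame"][200:310,350:460],(390,390),interpolation=2)
y=cv2.resize(b["frame"][30:230,220:420],(390,390),interpolation=2)
save(dict(frame=np.hstack([x,y])),"p8.png");save(c,"s8.png")
def pt(rad,z,yy=0):
    a=np.radians(-20.1);return [.5547+rad*np.cos(a)-yy*np.sin(a),.1547+rad*np.sin(a)+yy*np.cos(a),z]
f=lambda p:np.round((np.array(proj(c,p))-[350,200])*390/110,0)
for w in(.065,):print("tip level",f(pt(.099,w+.04)),"tip if .1 rad short",f(pt(.0987,w+.0467)),"hinge",f(pt(.032,w+.04)),"blk top",f(pt(0,w+.112)),"disc",f(pt(0,w+.066)))
g=lambda p:np.round((np.array(wproj(b,p))-[220,30])*390/200,0)
print("wrist: tip",g(pt(.099,.105)),"blk",g(pt(0,.177)),"disc",g(pt(0,.131)))
```

```text
22.3 [0.48187478 0.17651071 0.23663748] [ 0.21692668 -1.0251892  -0.66435096]
tip level [111. 238.] tip if .1 rad short [112. 228.] hinge [174. 189.] blk top [212.  63.] disc [206. 131.]
wrist: tip [189. -49.] blk [183. 186.] disc [187. 188.]
```

View pics/p8.png

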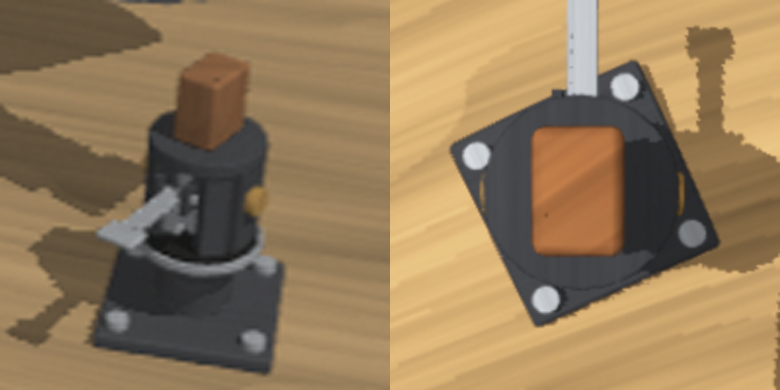

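Lever level: its tip is at about (115,240) px against (111,238) predicted for fully down. The disc matches its predicted place too. I'll press lightly on the block top to confirm the height and make sure the rim is home.

drive_tool(commands=[{"hand": 1, "tx": 0.06, "ty": -0.018, "tz": 0, "turn": 0}, {"hand": 1, "tx": 0.121, "ty": -0.036, "tz": 0, "turn": 0}, {"hand": 1, "tx": 0.121, "ty": -0.036, "tz": 0, "turn": 0}, {"hand": 1, "tx": 0.121, "ty": -0.036, "tz": -0.04, "turn": 0}, {"hand": 1, "tx": 0.121, "ty": -0.036, "tz": -0.07, "turn": 0}, {"hand": 1, "tx": 0.121, "ty": -0.036, "tz": -0.085, "turn": 0}, {"hand": 1, "tx": 0.121, "ty": -0.036, "tz": -0.089, "turn": 0}, {"hand": 1, "tx": 0.121, "ty": -0.036, "tz": -0.089, "turn": 0}])

```text
time_s: 23.1
tcp_pos: [0.5558, 0.1546, 0.1833]
eef_rot: [180.0, 0.0, -20.1]
contact_force: [-0.4, -0.7, 0.9]
gripper_width: 0.0006
gripper_force: 0.0
```

drive_tool(commands=[{"hand": 1, "tx": 0, "ty": 0, "tz": -0.002, "turn": 0}, {"hand": 1, "tx": 0, "ty": 0, "tz": -0.004, "turn": 0}, {"hand": 1, "tx": 0, "ty": 0, "tz": -0.006, "turn": 0}, {"hand": 1, "tx": 0, "ty": 0, "tz": -0.006, "turn": 0}])

```text
time_s: 23.5
tcp_pos: [0.5556, 0.1548, 0.18]
eef_rot: [-180.0, -0.0, -20.1]
contact_force: [0.6, -1.2, -0.7]
gripper_width: 0.0004
gripper_force: 0.0
```

drive_tool(commands=[{"hand": 1, "tx": 0, "ty": 0, "tz": -0.002, "turn": 0}, {"hand": 1, "tx": 0, "ty": 0, "tz": -0.004, "turn": 0}, {"hand": 1, "tx": 0, "ty": 0, "tz": -0.004, "turn": 0}])

```text
time_s: 23.8
tcp_pos: [0.556, 0.1548, 0.1779]
eef_rot: [-180.0, -0.1, -20.1]
contact_force: [0.1, -1.3, 2.6]
gripper_width: 0.0004
gripper_force: 1.8
```

drive_tool(commands=[{"hand": 1, "tx": 0, "ty": 0, "tz": -0.001, "turn": 0}, {"hand": 1, "tx": 0, "ty": 0, "tz": -0.002, "turn": 0}, {"hand": 1, "tx": 0, "ty": 0, "tz": -0.002, "turn": 0}])

```text
time_s: 24.1
tcp_pos: [0.5564, 0.1549, 0.1777]
eef_rot: [-179.9, -0.1, -20.1]
contact_force: [-2.1, -0.0, 10.2]
gripper_width: 0.0008
gripper_force: 5.0
```

Stiff contact at z ≈ 0.1777 puts the rim at about 0.0657, so it's home. One slightly firmer press, then retreat.

drive_tool(commands=[{"hand": 1, "tx": 0, "ty": 0, "tz": -0.001, "turn": 0}, {"hand": 1, "tx": 0, "ty": 0, "tz": -0.0015, "turn": 0}, {"hand": 1, "tx": 0, "ty": 0, "tz": -0.0015, "turn": 0}])

```text
time_s: 24.4
tcp_pos: [0.5567, 0.1549, 0.1774]
eef_rot: [-179.9, -0.2, -20.1]
contact_force: [-2.7, -0.8, 12.8]
gripper_width: 0.0007
gripper_force: 6.4
```

drive_tool(commands=[{"hand": 1, "tx": 0, "ty": 0, "tz": 0.01, "turn": 0}, {"hand": 1, "tx": 0, "ty": 0, "tz": 0.05, "turn": 0}, {"hand": 1, "tx": 0, "ty": 0, "tz": 0.1, "turn": 0}, {"hand": 1, "tx": -0.06, "ty": 0.02, "tz": 0.15, "turn": 0}, {"hand": 1, "tx": -0.12, "ty": 0.04, "tz": 0.15, "turn": 0}, {"hand": 1, "tx": -0.15, "ty": 0.04, "tz": 0.15, "turn": 0}, {"hand": 1, "tx": -0.15, "ty": 0.04, "tz": 0.15, "turn": 0}, {"hand": 1, "tx": -0.15, "ty": 0.04, "tz": 0.15, "turn": 0}])

```text
time_s: 25.2
tcp_pos: [0.4654, 0.1789, 0.2655]
eef_rot: [-180.0, -0.0, -20.1]
contact_force: [0.1, 0.1, 1.3]
gripper_width: 0.0004
gripper_force: 0.0
```

Run:
```python
from h import *
c=r.capture("scene");a=cv2.imread("pics/s8.png")[200:310,350:460].astype(int);b=c["frame"][200:310,350:460,::-1].astype(int)
print("changed px",(np.abs(a-b).max(2)>40)[50:].sum(),(np.abs(a-b).max(2)>40).sum())
save(dict(frame=cv2.resize(c["frame"][200:310,350:460],(550,550),interpolation=2)),"p9.png")
```

```text
changed px 153 554
```

View pics/p9.png

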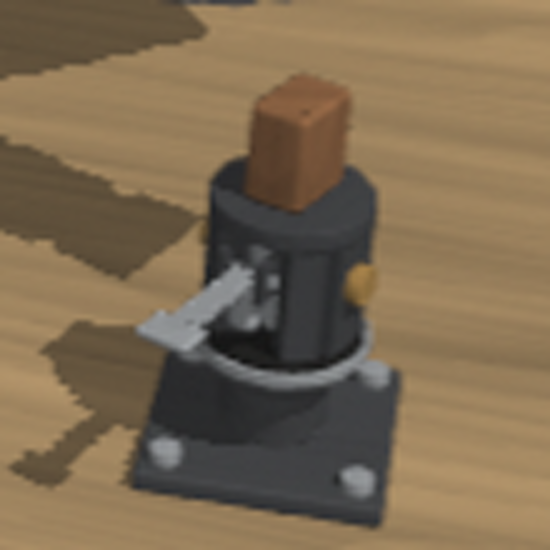

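The head sits level on the washer with the lever flat: plate at (170,330), block upright at (300,140). Handing in.

```bash
python3 -c "
from plant import r
print(r.close_job())"
```

```text
the job is handed in; nothing more can be done
None
```

The job is handed in: the clamp head sits home and level on the stand's washer with its latch lever fully down, at about 25 s of the 69 s allowed. The highest force I read while pressing was about 18 N, and nothing I saw suggested the other items were touched.

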